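Shut and lock an access panel with its quarter-turn fastener

ROBOT

A 6-joint arm with a two-finger parallel gripper is mounted at the origin on a cart in front of the work surface, level with it; the furniture and walls round the work are solid. World frame = base frame: x ahead of the robot, y to its left, z up, the work surface at z = 0. Lengths are in m, angles in rad, forces in N, time in s.
With the tool pointing down it reaches from about 0.325 to 0.925 m from the base axis. Payload 3.1 kg.
Tool frame: the origin (TCP) lies on the centre line of the jaws, within the pads' length; the fingertips stand 11 mm ahead of it and the grasp point (between the pads) lies 8 mm behind it; z points along the fingers, y is the direction in which the jaws open and shut (so a half turn about z gives the same grasp; the last joint's range is limited). The gripper opens to 85 mm and grips with 20 to 120 N. Pads are 22 mm wide; open, the fingers measure 114 mm over their backs; the gripper's body (76 mm by 85 mm) begins 54 mm behind the grasp point. The pads swing forward as they close: fully open they stand 13 mm farther back than shut.
Start: joints at [-1.299, 0.217, 1.613, -0, 1.311, -0.112], TCP at [0.234, -0.58, 0.242] pointing down, gripper open.
Joint ranges: [-2.75, 2.75], [-0.78, 2.1], [0.31, 2.55], [-1.13, 4.27], [0.13, 2.63], [-2.58, 2.58]. Speed limits (rad/s): [2.79, 2.79, 3.14, 3.14, 3.14, 3.14].

INTERFACE

Orientations are given as [roll, pitch, yaw] about the fixed x, y, z axes, in that order (R = Rz(yaw) Ry(pitch) Rx(roll)).
In Python, from workcell import get_state, read_camera, ticket, nets gives the robot as it stands.
- The arm moves only by the tool arm_command, never from a script. Its argument "moves" is a list that holds one entry, the list of rows, each a list of 6 numbers: the shift along the tool's x, y, z each as a share of 0.1 m, from -1 to 1, then the turn, a rotation vector about the tool's x, y, z each as a share of 30 degrees, from -1 to 1. A call has 1 to 12 rows; each row is the pose to reach, as a shift and turn from the pose commanded when the call began, along the tool's axes at that moment; what a row does not reach only later rows make up. A row lasts 1/12 s, in which the tool goes at most 41.7 mm and 7.16 degrees, less where a joint would pass 70% of its speed; a pose out of reach is approached as far as the arm can. A call with a number of a shift or a turn outside -1 to 1 is refused whole. A call with a gripper value outside its range is refused whole. "claw" is the closure, from 0 (fully open) to 1 (shut), set as the call begins (left out, the last holds). The fingers move at their own pace and stop on an object; "squeeze" is the grip in N (left out, the last holds). Time passes only in rows, so rows that repeat a pose let the fingers close. It gives the time, the measured TCP pose, the force and the opening at its end, in the units of the state.
- get_state(): the state, without advancing time (a new reading comes with each control period).
- read_camera(name): name is "scene" or "top" or "wrist"; returns a dict with "color" (384x512x3 uint8, red, green, blue), "mtx" (3x3 intrinsics, pixels), "R" (3x3) and "t" (3): a world point X has camera coordinates R X + t. Camera axes: x right, y down, z forward; pixel columns grow to the right and rows downward; lengths in m; the calibration is good to about 2 mm. The wrist camera is an equidistant fisheye: a pixel r from the principal point sees the ray r / f radians off the axis. A picture is of the moment at which its call begins. There is no depth.
- ticket.sign_off(): hands the job in, once; it reports no verdict.
Trained networks look in a picture, given as the dict that the camera call returned (one of the last four; its "shot" number tells which), for a name from the list of things; names that differ only in an ending like _2 or _b are one class to them, and where a whole thing is asked for, a point or a joint stands for the part that bears it (a point fixed in the world has none). Each returns a list of dicts, best first, with "confidence" (0 to 1); they miss things now and then, are a little off and sometimes report something else, mostly with a low value. They report only what shows in the picture. A call takes as long as a camera call.
- nets.spot_in(picture, name): "rect" ([left, top, right, bottom] in pixels, round what is visible of it).
- nets.cut_out(picture, name): "region" (384x512 bool, what is visible of it) and "rect" ([left, top, right, bottom] in pixels, round what is visible of it).
The state is a dict: "clock": time; "joint_pos": joint angles; "joint_vel": joint speeds; "joint_efforts": joint torques, N m; "position": TCP position; "ee_rot": TCP orientation; "force": force on the tool from outside, world axes, zero at the start; "moment": the same for the moment, N m; "grip_width": finger opening in m.
Only numpy, scipy, OpenCV 4.12 (cv2) and the standard library are available. Lean on these libraries where they do the work, as an engineer would, in place of code of your own. Each camera call takes 0.05 s, during which the arm holds its last target. There are 200 camera calls.

TASK

Push the raised access panel of the grey control enclosure down with the fingertips until it is fully shut. Then set the fingertips in the slot of its black quarter-turn fastener and turn it clockwise (seen from above) as far as it goes, so that the panel is locked, and withdraw. Nothing needs gripping: lift nothing, do not raise the panel further, and leave the tools lying around where they are.

Things in the scene. Friction and masses are not known exactly. Their poses are not given: they have to be found in the camera images.
- enclosure: grey control enclosure, 240 x 200 x 70 mm (its x, y, z), fixed to the bench, open on top under its panel; origin at the centre of its underside; its front wall is on its -x side, the panel's hinge along the top of its back (+x) wall, 120 mm behind the origin and 70 mm up
- panel (a joint): angle of the white panel about its hinge, rad: 0 fully shut (level, top face 76 mm above the bench), greater is raised; starts at 0.4 to 0.7. Flat plate 242 mm from hinge to front edge, 204 mm wide, 6 mm thick, about 0.4 kg. A stiff hinge keeps it wherever it is left; 1 to 3 N down near the front edge moves it, and it stays shut once pushed down
- hinge (a point): middle of the panel's hinge line, 70 mm above the bench; axes turn with the panel: x from front edge to back along the panel, y along the hinge, z out of its top face. In these axes the panel's underside is at z = 0, its top face at z = 6 mm, its front edge at x = -242 mm. A steel rim round the fastener, 114 mm across, stands 2.5 mm proud
- panel_edge (a point): middle of the front edge of the panel, on its top face
- slot (a point): centre of the finger slot in the black fastener, at its mouth; on the panel's middle line, 165 mm from the hinge, 1 mm above the panel's top face (77 mm above the bench when shut). Slot: recess 80 mm long (this point's y), 40 mm wide (its x), 17 mm deep, flat floor, in a round cup 97 mm across turning about its centre; axes turn with it, z out of the panel. White pointer at the -y end
- fastener (a joint): angle of the fastener, rad, clockwise seen from above: 0 open (slot across the panel, pointer at the yellow dot, panel's right), 1.571 hard stop, locked (slot front to back, pointer at the green dot near the front edge). Starts at 0 to 0.35; 0.1 N m turns it; stays where left. If turned past 0.6 with the panel up, the steel tongue under it hits the catch on the front wall and the panel cannot shut
- screwdriver_red: screwdriver with red handle, 183 mm long, loose, lying left of the enclosure; origin under its middle
- screwdriver_yellow: screwdriver with yellow handle, 163 mm long, loose, lying left of the enclosure; origin under its middle
- plug_gauge: plug gauge with black grip, 86 mm long, loose, lying right of the enclosure; origin under its middle
- marker: white marker pen with black cap, 126 mm long, loose, lying right of the enclosure; origin under its middle
- tweezers: steel tweezers, 128 mm long, loose, lying behind the enclosure; origin under their middle

How it is judged:
By the outcome, as a careful person would: the job done as asked, in the order asked, and still so for the second after the job is handed in, with the robot touching nothing.
It also fails if it takes over 53 s, if anything falls off the work surface, if the arm or the gripper's body presses on something with over 40 N, if the wrist force passes 120 N, or if a joint passes its speed limit or range.

## Working session

There is one attempt and no reset: what is moved stays moved. The work goes in short steps, Python scripts to look and compute and a tool call to move; the robot and the scene stay as the last step left them, time stands still between calls to the robot, and variables do not carry over. Pictures are saved under pics/ and viewed, about 8 in all and at most 12, crops included, and the job is handed in when it is done.

Besides the shell and the picture viewer there is one more tool, called after "Call:" as name([rows], argument=value, ...), one row to a line, values as JSON. arm_command: Moves the arm, as the interface text tells. Its arguments: {"type":"object","properties":{"moves":{"type":"array","items":{"type":"array","items":{"type":"array","items":{"type":"number"}}}},"claw":{"type":"number"},"squeeze":{"type":"number"}},"required":["moves"]}

```bash
mkdir -p pics; cat > h.py <<'E'
import numpy as np, cv2
from workcell import get_state, read_camera, ticket, nets
def save(p,n): cv2.imwrite('pics/'+n+'.png',cv2.cvtColor(p['color'],cv2.COLOR_RGB2BGR))
E
python3 - <<'E'
from h import *
s=get_state(); print({k:np.round(v,3).tolist() for k,v in s.items()})
ims=[]
for n in ['scene','top']:
    p=read_camera(n); ims.append(p['color'])
    print(n,np.round(p['mtx'],1).tolist(),np.round(p['R'],4).tolist(),np.round(p['t'],4).tolist())
    np.savez(n,**{k:p[k] for k in('color','mtx','R','t')})
    for o in ['enclosure','panel','slot']:
        for d in nets.cut_out(p,o)[:2]: print(o,np.round(d['rect'],1).tolist(),round(d['confidence'],2))
    save(p,n)
E
```

```text
{'clock': 0.0, 'joint_pos': [-1.299, 0.218, 1.615, -0.0, 1.311, -0.112], 'joint_vel': [0.0, -0.002, 0.001, 0.0, 0.001, 0.001], 'joint_efforts': [-0.001, -39.684, -30.385, -0.0, 0.01, 0.0], 'position': [0.234, -0.579, 0.241], 'ee_rot': [-3.139, -0.0, 0.384], 'force': [-0.369, -0.489, 0.009], 'moment': [0.026, 0.034, -0.019], 'grip_width': 0.085}
scene [[379.4, 0.0, 258.4], [0.0, 379.4, 186.7], [0.0, 0.0, 1.0]] [[0.8952, -0.4456, 0.011], [-0.3342, -0.6874, -0.6449], [0.2949, 0.5736, -0.7642]] [-0.5436, 0.2392, 0.9574]
enclosure [183.9, 137.3, 288.5, 241.8] 0.57
panel [192.8, 132.9, 287.6, 209.3] 0.58
slot [215.4, 152.4, 245.4, 178.6] 0.77
slot [185.5, 135.5, 289.1, 243.4] 0.42
top [[435.1, 0.0, 259.5], [0.0, 435.1, 189.2], [0.0, 0.0, 1.0]] [[0.0013, -1.0, 0.0068], [-0.993, -0.0021, -0.1179], [0.118, -0.0066, -0.993]] [-0.0092, 0.5815, 1.4758]
enclosure [218.2, 161.7, 290.1, 245.3] 0.82
panel [217.0, 164.6, 290.4, 229.9] 0.8
panel [241.4, 192.3, 270.4, 215.2] 0.73
```

```bash
python3 -c "
import cv2
for n in ['scene','top']:
    im=cv2.imread(f'pics/{n}.png'); cv2.imwrite(f'pics/{n}_b.png',cv2.resize(im,(768,576),interpolation=cv2.INTER_CUBIC))"
```

```text
(no output)
```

View pics/scene_b.png

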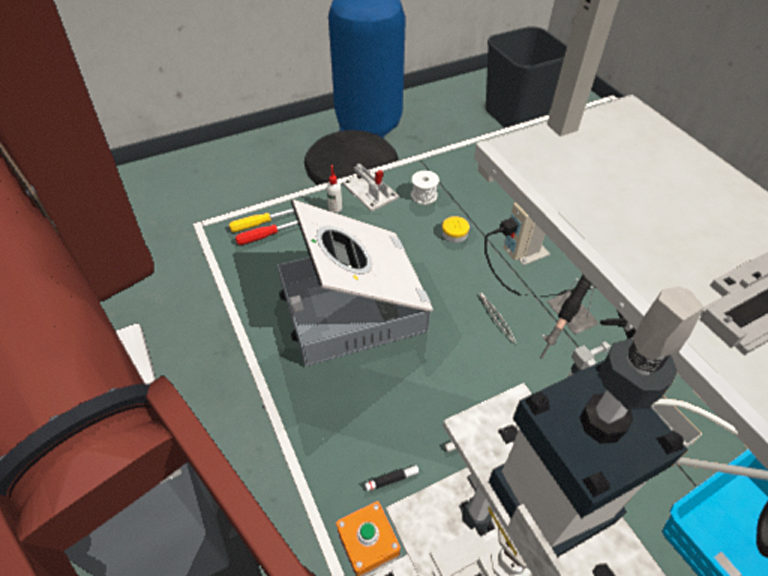

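View pics/top_b.png

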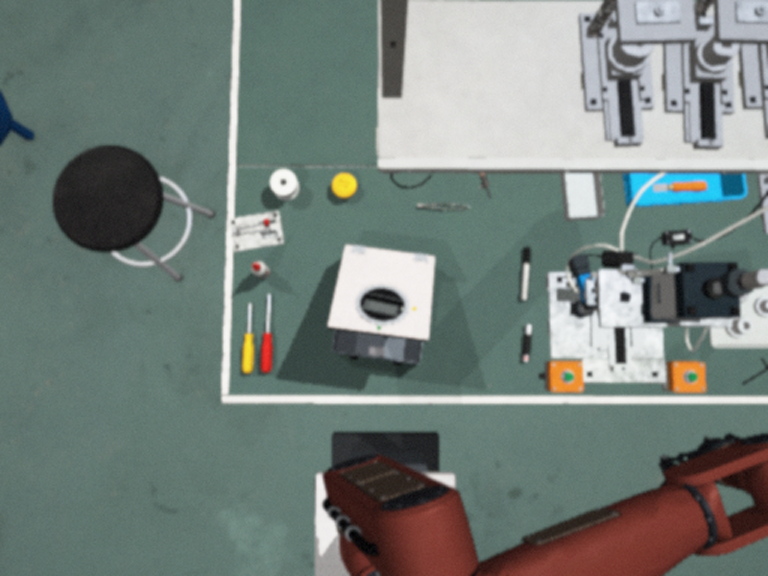

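The scene view shows the open enclosure with panel corners at about (295,201), (398,235), (430,308) and (322,288) in the enlarged picture. The top view shows them at (346,246), (435,254), (431,339) and (330,328), with the yellow dot at (416,308) and the green dot at (380,327). Next I fit the pose.

```bash
cat >> h.py <<'E'
def proj(c,X): 
    q=np.asarray(X)@c['R'].T+c['t']; return (q@c['mtx'].T)[:,:2]/q[:,2:]
def panelpt(q,P):  # q=x,y,yaw,angle ; P in hinge axes -> world
    x,y,w,a=q; P=np.atleast_2d(P)
    # raised: front edge (-x) goes up
    X=P[:,0]*np.cos(a)+P[:,2]*np.sin(a); Z=-P[:,0]*np.sin(a)+P[:,2]*np.cos(a)+.07
    X=X+.12; Y=P[:,1]
    return np.c_[x+X*np.cos(w)-Y*np.sin(w), y+X*np.sin(w)+Y*np.cos(w), Z]
E
cat > fit.py <<'E'
from h import *
from scipy.optimize import least_squares
S=dict(np.load('scene.npz'));T=dict(np.load('top.npz'))
C=np.array([[0,.102,.006],[0,-.102,.006],[-.242,-.102,.006],[-.242,.102,.006]])
ps=np.array([[398,235],[430,308],[322,288],[295,201]])/1.5
pt=np.array([[346,246],[435,254],[431,339],[330,328]])/1.5
def sub(c,p):
    g=cv2.cvtColor(c['color'],cv2.COLOR_RGB2GRAY)
    return cv2.cornerSubPix(g,p.astype(np.float32).reshape(-1,1,2).copy(),(3,3),(-1,-1),(3,50,.01)).reshape(-1,2)
ps2,pt2=sub(S,ps),sub(T,pt); print(np.round(ps2-ps,1).tolist(),np.round(pt2-pt,1).tolist())
for a,b in((ps,pt),(ps2,pt2)):
    f=lambda q:np.r_[(proj(S,panelpt(q,C))-a).ravel(),(proj(T,panelpt(q,C))-b).ravel()]
    r=least_squares(f,[.6,0,0,.5],loss='soft_l1'); print(np.round(r.x,4),np.round(f(r.x),1))
q=r.x; np.save('q.npy',q)
print('slot',panelpt(q,[[-.165,0,.007]]),'edge',panelpt(q,[[-.242,0,.006]]), 'shut slot',panelpt([*q[:3],0],[[-.165,0,.007]]))
print('tcp in top',proj(T,[get_state()['position']])*1.5)
ims=[]
for c,cen in((S,(238,185)),(T,(254,200))):
    im=cv2.cvtColor(c['color'],cv2.COLOR_RGB2BGR); k=5;x0,y0=cen[0]-60,cen[1]-60
    im=cv2.resize(im[y0:y0+120,x0:x0+80+40],None,fx=3.3,fy=3.3,interpolation=cv2.INTER_CUBIC)
    uv=(proj(c,panelpt(q,C))-[x0,y0]+.5)*3.3
    cv2.polylines(im,[uv.astype(int).reshape(-1,1,2)],True,(0,0,255),1)
    th=np.linspace(0,6.28,40); R=np.c_[-.165+.0485*np.cos(th),.0485*np.sin(th),0*th+.007]
    cv2.polylines(im,[((proj(c,panelpt(q,R))-[x0,y0]+.5)*3.3).astype(int).reshape(-1,1,2)],True,(255,0,255),1)
    ims.append(im)
cv2.imwrite('pics/fit.png',np.hstack(ims))
E
python3 fit.py
```

```text
[[-2.0, -1.4], [1.5, 1.0], [-0.1, -1.9], [0.0, 0.0]] [[-0.7, -1.4], [-0.5, 1.2], [-2.2, 0.0], [-2.1, -1.4]]
[ 0.5314  0.0029 -0.1171  0.6323] [-2.5 -0.8  2.2  1.3  0.3 -0.6 -2.6  0.7  0.1 -0.9  0.4  0.8 -0.4 -0.1
 -0.1 -0.7]
[ 0.533   0.0066 -0.1312  0.6308] [ 0.  -0.   0.3 -0.2 -0.4 -0.1 -2.2 -0.6  0.3 -0.3  0.3 -0.3  0.2 -0.1
  0.5 -0.3]
slot [[0.52396016 0.00779543 0.17297254]] edge [[0.46172969 0.01600898 0.2175809 ]] shut slot [[0.48838359 0.01249104 0.077     ]]
tcp in top [[684.03041999 449.62364749]]
```

View pics/fit.png

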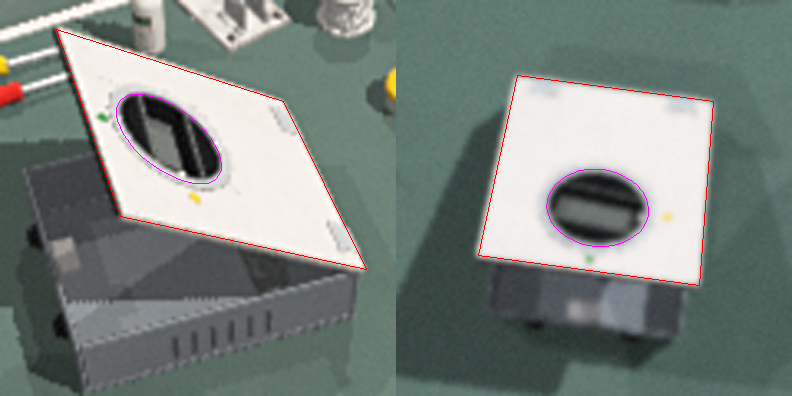

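Both views agree: the panel outline fits to within half a pixel except at one corner, the panel is raised 0.63 rad, and the shut slot should be at about (0.488, 0.012). I'll plan the approach with the jaw yaw flipped by half a turn, so joint 6 has range left for the clockwise turn.

```bash
cat >> h.py <<'E'
def cmd(p0,y0,p1,y1):
    "tool pointing down, yaw y0 -> row numbers for target p1,yaw y1"
    d=np.subtract(p1,p0); c,s=np.cos(y0),np.sin(y0)
    return np.round(np.r_[np.array([c*d[0]+s*d[1], s*d[0]-c*d[1], -d[2]])/.1,0,0,-np.degrees(y1-y0)/30],3)
E
python3 - <<'E'
from h import *
q=np.load('q.npy'); print('push start',panelpt(q,[-.222,0,.006]),'push shut',panelpt([*q[:3],0],[-.222,0,.006]))
s=get_state(); p=s['position'];y=s['ee_rot'][2]
W=[(.234,-.545,.335),(.24,-.465,.34),(.27,-.37,.34),(.30,-.275,.34),(.34,-.18,.34),(.40,-.09,.34),(.465,-.01,.335)]
ye=q[2]+np.pi; n=len(W)
for i,w in enumerate(W):
    y1=y+min((ye-y),np.radians(28)); print(cmd(p,y,w,y1),y1); p,y=w,y1
E
```

```text
push start [[0.47774157 0.01389563 0.20578457]] push shut [[0.43187368 0.01994955 0.076     ]]
[ 0.129 -0.319 -0.929  0.     0.    -0.933] 0.8724745161662641
[ 0.651 -0.468 -0.05   0.     0.    -0.933] 1.3611667067246764
[ 0.992  0.096 -0.     0.     0.    -0.933] 1.8498588972830887
[ 0.831  0.55  -0.     0.     0.    -0.933] 2.338551087841501
[ 0.406  0.948 -0.     0.     0.    -0.933] 2.827243278399913
[-0.292  1.041 -0.     0.     0.    -0.35 ] 3.0103651350269813
[-0.54   0.878  0.05   0.     0.    -0.   ] 3.0103651350269813
```

Call:
arm_command([
  [[0.03,-0.06,-0.19,0,0,-0.19],[0.05,-0.13,-0.37,0,0,-0.37],[0.08,-0.19,-0.56,0,0,-0.56],[0.1,-0.26,-0.74,0,0,-0.74],[0.13,-0.32,-0.93,0,0,-0.93]],
], claw=0)

```text
clock: 0.82
position: [0.2339, -0.5445, 0.336]
ee_rot: [-3.141, -0.0, 0.875]
force: [0.2, -1.3, -0.5]
grip_width: 0.0858
```

Call:
arm_command([
  [[0.13,-0.09,-0.01,0,0,-0.19],[0.26,-0.19,-0.02,0,0,-0.37],[0.39,-0.28,-0.03,0,0,-0.56],[0.52,-0.38,-0.04,0,0,-0.74],[0.65,-0.47,-0.05,0,0,-0.93]],
])

```text
clock: 1.23
position: [0.24, -0.4642, 0.3405]
ee_rot: [3.142, 0.0, 1.362]
force: [-0.4, -0.5, -0.2]
grip_width: 0.0853
```

Call:
arm_command([
  [[0.2,0.02,0,0,0,-0.19],[0.4,0.04,0,0,0,-0.37],[0.6,0.06,0,0,0,-0.56],[0.8,0.08,0,0,0,-0.74],[0.99,0.1,0,0,0,-0.93]],
])

```text
clock: 1.65
position: [0.2709, -0.3693, 0.3404]
ee_rot: [3.141, 0.0, 1.849]
force: [0.7, -0.0, -0.9]
grip_width: 0.0857
```

Call:
arm_command([
  [[0.17,0.11,0,0,0,-0.19],[0.33,0.22,0,0,0,-0.37],[0.5,0.33,0,0,0,-0.56],[0.66,0.44,0,0,0,-0.74],[0.83,0.55,0,0,0,-0.93]],
])

```text
clock: 2.07
position: [0.3014, -0.2747, 0.3405]
ee_rot: [-3.142, 0.001, 2.336]
force: [1.2, -0.4, 1.2]
grip_width: 0.0853
```

Call:
arm_command([
  [[0.08,0.19,0,0,0,-0.19],[0.16,0.38,0,0,0,-0.37],[0.24,0.57,0,0,0,-0.56],[0.32,0.76,0,0,0,-0.74],[0.41,0.95,0,0,0,-0.93]],
])

```text
clock: 2.48
position: [0.3421, -0.1795, 0.3405]
ee_rot: [-3.141, 0.001, 2.823]
force: [0.0, -0.6, -0.3]
grip_width: 0.0857
```

Call:
arm_command([
  [[-0.06,0.2,0,0,0,-0.1],[-0.12,0.4,0,0,0,-0.2],[-0.18,0.6,0,0,0,-0.35],[-0.24,0.8,0,0,0,-0.35],[-0.29,1,0,0,0,-0.35],[-0.29,1,0,0,0,-0.35]],
])

```text
clock: 2.98
position: [0.4022, -0.0924, 0.3405]
ee_rot: [3.14, 0.001, 3.006]
force: [-0.3, -1.2, -0.1]
grip_width: 0.0855
```

Call:
arm_command([
  [[-0.1,0.25,0.1,0,0,0],[-0.2,0.5,0.2,0,0,0],[-0.4,0.7,0.3,0,0,0],[-0.55,0.9,0.35,0,0,0],[-0.65,1.0,0.4,0,0,0],[-0.65,1.0,0.4,0,0,0]],
])

```text
clock: 3.48
position: [0.4799, -0.0038, 0.299]
ee_rot: [3.141, -0.002, 3.004]
force: [-0.6, -0.7, -0.7]
grip_width: 0.0857
```

```bash
python3 - <<'E'
from h import *
p=read_camera('wrist'); print(np.round(p['mtx'],1).tolist(),np.round(p['R'],3).tolist(),np.round(p['t'],3).tolist())
im=cv2.cvtColor(p['color'],cv2.COLOR_RGB2BGR); cv2.imwrite('pics/w1.png',im)
np.savez('w1',**{k:p[k] for k in('color','mtx','R','t')})
s=get_state(); print(s['joint_pos'])
E
```

```text
[[297.3, 0.0, 250.4], [0.0, 297.3, 190.9], [0.0, 0.0, 1.0]] [[0.137, 0.991, -0.0], [0.949, -0.131, 0.285], [0.282, -0.039, -0.958]] [-0.061, -0.51, 0.298]
[-1.56009505e-01 -1.44878316e-01  1.87875080e+00 -7.03773908e-04
  1.40989978e+00 -1.58851243e+00]
```

View pics/w1.png

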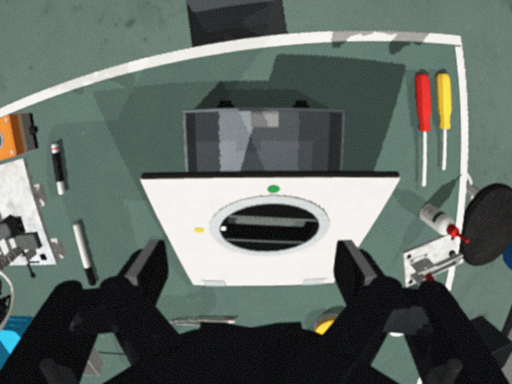

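The wrist picture shows the fingers straddling the panel. The green dot is at (273,188), the yellow at (198,230), and the white pointer at (223,228) near yellow, so the fastener is near open. I lower to contact next.

Call:
arm_command([
  [[0,0.1,0.2,0,0,0],[0,0.17,0.45,0,0,0],[0,0.17,0.65,0,0,0],[0,0.17,0.75,0,0,0],[0,0.17,0.82,0,0,0],[0,0.17,0.82,0,0,0]],
])

```text
clock: 4.03
position: [0.4807, 0.0113, 0.2174]
ee_rot: [-3.141, -0.002, 3.001]
force: [-0.1, 1.3, 0.1]
grip_width: 0.0853
```

Call:
arm_command([
  [[0,0,0.03,0,0,0],[0,0,0.06,0,0,0],[0,0,0.09,0,0,0],[0.01,0,0.12,0,0,0],[0.02,0,0.15,0,0,0],[0.03,0,0.18,0,0,0]],
])

```text
clock: 4.53
position: [0.479, 0.0124, 0.2006]
ee_rot: [-3.141, 0.001, 3.002]
force: [0.4, -0.5, 1.8]
grip_width: 0.0857
```

Call:
arm_command([
  [[0.08,0,0.12,0,0,0],[0.15,0,0.24,0,0,0],[0.21,0,0.36,0,0,0],[0.26,0,0.46,0,0,0],[0.3,0,0.56,0,0,0],[0.34,0,0.66,0,0,0],[0.37,0,0.76,0,0,0],[0.4,0,0.84,0,0,0]],
])

```text
clock: 5.2
position: [0.4385, 0.0182, 0.1151]
ee_rot: [3.142, -0.001, 3.002]
force: [0.3, -0.9, 0.5]
grip_width: 0.0855
```

Call:
arm_command([
  [[0.02,0,0.07,0,0,0],[0.03,0,0.14,0,0,0],[0.04,0,0.2,0,0,0],[0.05,0,0.25,0,0,0],[0.05,0,0.28,0,0,0],[0.05,0,0.31,0,0,0]],
])

```text
clock: 5.7
position: [0.4342, 0.0187, 0.085]
ee_rot: [3.142, -0.0, 3.002]
force: [-0.4, -0.6, 0.1]
grip_width: 0.0855
```

```bash
python3 - <<'E'
from h import *
p=read_camera('scene'); im=cv2.cvtColor(p['color'],cv2.COLOR_RGB2BGR)
w=read_camera('wrist'); wm=cv2.cvtColor(w['color'],cv2.COLOR_RGB2BGR)
cv2.imwrite('pics/c2.png',np.hstack([cv2.resize(im[110:260,170:310],(373,400),interpolation=3),cv2.resize(wm[60:320,100:400],(427,370))if 0 else cv2.resize(wm[60:340,100:400],(427,400))]))
E
```

```text
(no output)
```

View pics/c2.png

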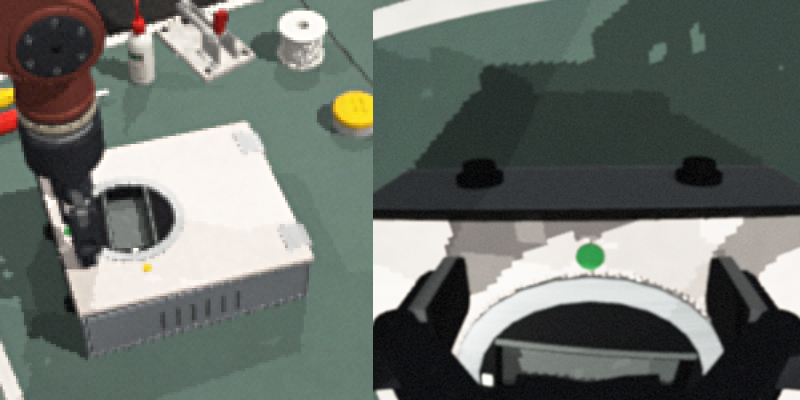

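The panel has followed the fingers down and is almost shut. I press on until the force rises.

Call:
arm_command([
  [[0,0,0.03,0,0,0],[0,0,0.06,0,0,0],[0,0,0.08,0,0,0],[0,0,0.1,0,0,0],[0,0,0.1,0,0,0]],
])

```text
clock: 6.22
position: [0.4338, 0.0188, 0.0749]
ee_rot: [-3.142, -0.001, 3.002]
force: [0.1, 0.3, -0.2]
grip_width: 0.0853
```

Call:
arm_command([
  [[0,0,0.02,0,0,0],[0,0,0.04,0,0,0],[0,0,0.05,0,0,0],[0,0,0.06,0,0,0],[0,0,0.06,0,0,0]],
])

```text
clock: 6.63
position: [0.4344, 0.0187, 0.0734]
ee_rot: [-3.141, -0.004, 3.002]
force: [-13.7, 1.3, 33.1]
grip_width: 0.0855
```

The force has risen to 33 N at z = 0.0734, so the panel is on its stop. I lift, move over the slot, half close the fingers and look.

Call:
arm_command([
  [[0,0,-0.15,0,0,0],[0,0,-0.4,0,0,0],[0,0,-0.7,0,0,0],[-0.2,0,-0.95,0,0,0],[-0.4,0,-1,0,0,0],[-0.54,0,-1,0,0,0],[-0.54,0,-1,0,0,0]],
], claw=0.5)

```text
clock: 7.22
position: [0.4911, 0.0106, 0.1712]
ee_rot: [3.142, 0.006, 3.001]
force: [0.6, 0.6, -0.1]
grip_width: 0.0427
```

```bash
cat > look.py <<'E'
from h import *; import sys
q=np.load('q.npy')
p=read_camera('scene'); im=cv2.cvtColor(p['color'],cv2.COLOR_RGB2BGR)
w=read_camera('wrist'); wm=cv2.cvtColor(w['color'],cv2.COLOR_RGB2BGR)
def wp(X):
    c=np.atleast_2d(X)@w['R'].T+w['t']; r=np.hypot(c[:,0],c[:,1]); th=np.arctan2(r,c[:,2]); m=w['mtx']
    return np.c_[m[0,2]+m[0,0]*th*c[:,0]/r, m[1,2]+m[1,1]*th*c[:,1]/r]
q0=[*q[:3],0]; t=np.linspace(0,6.283,60)
def draw(P,col): cv2.polylines(wm,[np.round((wp(panelpt(q0,P)))*8).astype(int).reshape(-1,1,2)],True,col,1,shift=3)
big=4
draw(np.c_[-.165+.0485*np.cos(t),.0485*np.sin(t),0*t+.007],(255,0,255))
draw(np.array([[-.242,-.102,.006],[-.242,.102,.006],[0,.102,.006],[0,-.102,.006]]),(0,0,255))
a=float(sys.argv[1]); B=np.array([[-.02,-.04],[.02,-.04],[.02,.04],[-.02,.04]])
# clockwise from above by a
B=B@np.array([[np.cos(a),-np.sin(a)],[np.sin(a),np.cos(a)]])
draw(np.c_[B+[-.165,0],0*B[:,:1]+.007],(0,255,255))
cv2.imwrite('pics/'+sys.argv[2]+'.png',np.hstack([cv2.resize(im[110:260,170:310],(336,360),interpolation=3),cv2.resize(wm[130:370,110:400],(435,360),interpolation=3)]))
s=get_state(); print(s['clock'],s['position'],s['ee_rot'],s['grip_width'])
E
python3 look.py 0.1 c3
```

```text
7.3167 [0.48714841 0.01125671 0.16884886] [ 3.14157859e+00 -1.63473109e-03  3.00169361e+00] 0.042747271103822364
```

View pics/c3.png

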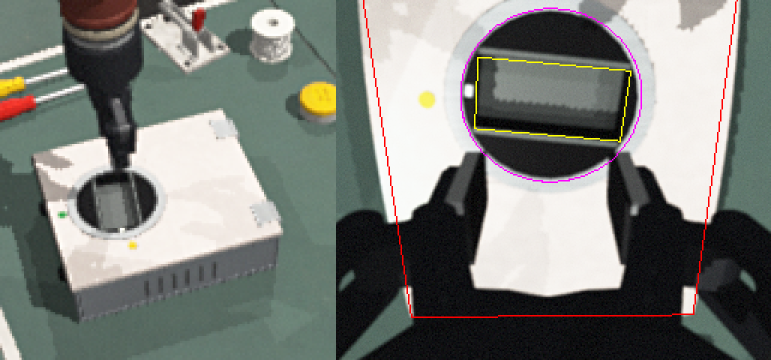

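The overlay from the model matches the picture. The cup is at (550,94) in the right half, the pointer at (468,90), and the fastener angle is about 0.1 rad. I turn the jaws 0.09 rad to match and go down into the slot.

Call:
arm_command([
  [[-0.01,0.01,0.1,0,0,0.1],[-0.01,0.01,0.25,0,0,0.18],[-0.01,0.01,0.4,0,0,0.18],[-0.01,0.01,0.55,0,0,0.18],[-0.01,0.01,0.68,0,0,0.18],[-0.01,0.01,0.78,0,0,0.18],[-0.01,0.01,0.84,0,0,0.18],[-0.01,0.01,0.9,0,0,0.18],[-0.01,0.01,0.9,0,0,0.18]],
])

```text
clock: 8.07
position: [0.4876, 0.0122, 0.0781]
ee_rot: [-3.141, -0.002, 2.908]
force: [0.4, 0.2, 0.5]
grip_width: 0.0429
```

Call:
arm_command([
  [[0,0,0.02,0,0,0],[0,0,0.04,0,0,0],[0,0,0.06,0,0,0],[0,0,0.06,0,0,0]],
])

```text
clock: 8.4
position: [0.4889, 0.012, 0.0734]
ee_rot: [3.142, 0.0, 2.908]
force: [-0.2, 0.5, 0.2]
grip_width: 0.0427
```

Call:
arm_command([
  [[0,0,0.02,0,0,0],[0,0,0.03,0,0,0.1],[0,0,0.03,0,0,0.22],[0,0,0.03,0,0,0.34],[0,0,0.03,0,0,0.46],[0,0,0.03,0,0,0.58],[0,0,0.03,0,0,0.7],[0,0,0.03,0,0,0.82],[0,0,0.03,0,0,0.94],[0,0,0.03,0,0,1]],
])

```text
clock: 9.23
position: [0.4876, 0.0129, 0.0701]
ee_rot: [-3.141, -0.003, 2.381]
force: [-2.1, 3.0, 1.9]
grip_width: 0.0427
```

```bash
python3 -c "
from h import *
s=get_state();print(s['position'],s['ee_rot'],s['force'],s['moment'],s['joint_pos'])"
```

```text
[0.48763749 0.01292875 0.07010705] [-3.14093566 -0.00318149  2.38129934] [-2.13148781  2.9939942   1.89907481] [0.45161861 0.35758258 0.06120605] [-1.18327417e-01  1.55900458e-01  2.04877147e+00  1.70751776e-03
  9.39862931e-01 -9.29840764e-01]
```

Call:
arm_command([
  [[0,0,0,0,0,0.12],[0,0,0,0,0,0.24],[0,0,0,0,0,0.36],[0,0,0,0,0,0.48],[0,0,0,0,0,0.6],[0,0,0,0,0,0.72],[0,0,0,0,0,0.84],[0,0,0,0,0,1]],
])

```text
clock: 9.9
position: [0.4877, 0.0131, 0.0701]
ee_rot: [-3.14, -0.003, 1.857]
force: [-2.5, 3.8, 1.4]
grip_width: 0.0428
```

Call:
arm_command([
  [[0,0,0,0,0,0.12],[0,0,0,0,0,0.24],[0,0,0,0,0,0.36],[0,0,0,0,0,0.48],[0,0,0,0,0,0.6],[0,0,0,0,0,0.72],[0,0,0,0,0,0.84],[0,0,0,0,0,0.95]],
])

```text
clock: 10.57
position: [0.4879, 0.0128, 0.0701]
ee_rot: [-3.139, -0.001, 1.36]
force: [-2.0, 2.4, 1.4]
grip_width: 0.0427
```

```bash
python3 -c "
from h import *
s=get_state();print(s['position'],s['ee_rot'],s['force'],s['moment'],s['joint_pos'])"
```

```text
[0.48788692 0.01282737 0.07012916] [-3.13923470e+00 -9.29993431e-04  1.36005683e+00] [-2.02111802  2.42268198  1.40257035] [0.35109703 0.28463517 0.05232566] [-1.18331976e-01  1.55976415e-01  2.04862754e+00  1.41690371e-03
  9.39251257e-01  9.15686028e-02]
```

Still turning freely. I go on in small steps up to the expected stop near yaw 1.17.

Call:
arm_command([
  [[0,0,0,0,0,0.08],[0,0,0,0,0,0.16],[0,0,0,0,0,0.24],[0,0,0,0,0,0.3],[0,0,0,0,0,0.34],[0,0,0,0,0,0.34]],
])

```text
clock: 11.07
position: [0.488, 0.0127, 0.0701]
ee_rot: [-3.139, -0.0, 1.185]
force: [-2.3, 2.2, 1.7]
grip_width: 0.0423
```

```bash
python3 -c "
from h import *
s=get_state();print(s['position'],s['ee_rot'],s['force'],s['moment'],s['joint_pos'])"
```

```text
[0.48798646 0.01266105 0.07011349] [-3.13944166e+00 -3.06073839e-04  1.18454190e+00] [-2.31730149  2.16929242  1.7343842 ] [0.47261872 0.35675871 0.05749731] [-1.18479819e-01  1.56060882e-01  2.04856597e+00  1.07106277e-03
  9.38959427e-01  2.67140822e-01]
```

Call:
arm_command([
  [[0,0,0,0,0,0.05],[0,0,0,0,0,0.1],[0,0,0,0,0,0.15],[0,0,0,0,0,0.15]],
])

```text
clock: 11.4
position: [0.488, 0.0126, 0.0701]
ee_rot: [-3.14, -0.0, 1.106]
force: [-2.5, 3.2, 0.9]
grip_width: 0.0424
```

```bash
python3 -c "
from h import *
s=get_state();print(s['position'],s['ee_rot'],s['force'],s['moment'],s['joint_pos'],s['joint_efforts'])"
```

```text
[0.48803844 0.0125812  0.07005816] [-3.13959858e+00 -1.46811883e-04  1.10633057e+00] [-2.49393208  3.19740989  0.94919714] [0.47631565 0.31437664 0.05640355] [-1.18600763e-01  1.56166511e-01  2.04857599e+00  1.00911279e-03
  9.38676613e-01  3.45267861e-01] [ -1.5839107  -30.73567629 -25.34227967  -0.61756119  -0.75659327
   0.18032247]
```

```bash
python3 look.py 1.571 c4
```

```text
11.5 [0.48821335 0.01251927 0.07003125] [-3.14002027e+00 -3.08183911e-04  1.10695868e+00] 0.04283329802202977
```

View pics/c4.png

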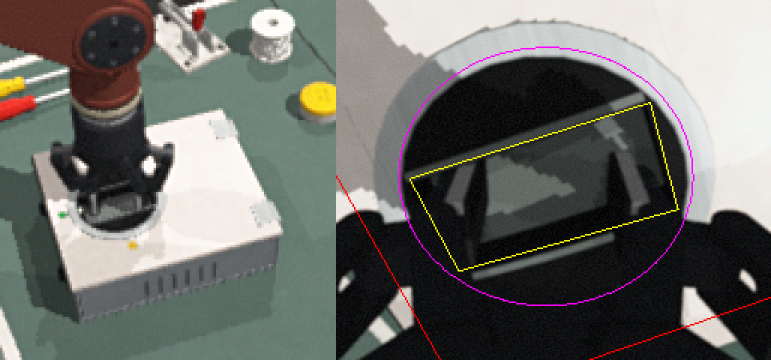

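The slot edges run nearly parallel to the predicted locked outline, so it is near the stop. I keep turning until the moment rises.

Call:
arm_command([
  [[0,0,0,0,0,0.05],[0,0,0,0,0,0.1],[0,0,0,0,0,0.15],[0,0,0,0,0,0.2],[0,0,0,0,0,0.2]],
])

```text
clock: 11.92
position: [0.4885, 0.0125, 0.0702]
ee_rot: [3.141, 0.002, 1.014]
force: [-1.1, 5.1, 0.1]
grip_width: 0.0426
```

```bash
python3 -c "
from h import *
s=get_state();print(s['position'],s['ee_rot'],s['force'],s['moment'],s['joint_pos'],s['joint_efforts'])"
```

```text
[0.48845161 0.01252101 0.07015905] [3.14142465e+00 1.88832802e-03 1.01432054e+00] [-1.081564    5.05514782  0.05637215] [1.06141517 0.3024114  2.85245872] [-0.1170486   0.15633802  2.04813069 -0.00220827  0.93777639  0.44073397] [ -5.64991459 -30.97851276 -25.22586107   0.2848972   -0.70938511
   2.95633323]
```

The moment jumps to 2.85 N m at yaw 1.014, which is the hard stop. I ease back within the play and withdraw straight up.

Call:
arm_command([
  [[0,0,0,0,0,-0.15],[0,0,0,0,0,-0.3],[0,0,0,0,0,-0.45],[0,0,0,0,0,-0.55],[0,0,0,0,0,-0.55],[0,0,-0.1,0,0,-0.55],[0,0,-0.25,0,0,-0.55],[0,0,-0.45,0,0,-0.55],[0,0,-0.7,0,0,-0.55],[0,0,-0.9,0,0,-0.55],[0,0,-1,0,0,-0.55],[0,0,-1,0,0,-0.55]],
])

```text
clock: 12.92
position: [0.4915, 0.0115, 0.1741]
ee_rot: [3.134, -0.001, 1.289]
force: [-0.1, -1.2, 1.0]
grip_width: 0.0425
```

Call:
arm_command([
  [[0,0,-0.2,0,0,0],[0,0,-0.4,0,0,0],[0,0,-0.6,0,0,0],[0,0,-0.8,0,0,0],[0,0,-0.8,0,0,0]],
])

```text
clock: 13.33
position: [0.491, 0.0117, 0.2537]
ee_rot: [3.135, -0.001, 1.289]
force: [1.2, 0.1, -0.1]
grip_width: 0.0428
```

```bash
python3 look.py 1.571 c5
```

```text
13.4333 [0.48881143 0.01197016 0.24979353] [3.14136980e+00 8.03337714e-05 1.28926721e+00] 0.042924130537568946
```

View pics/c5.png

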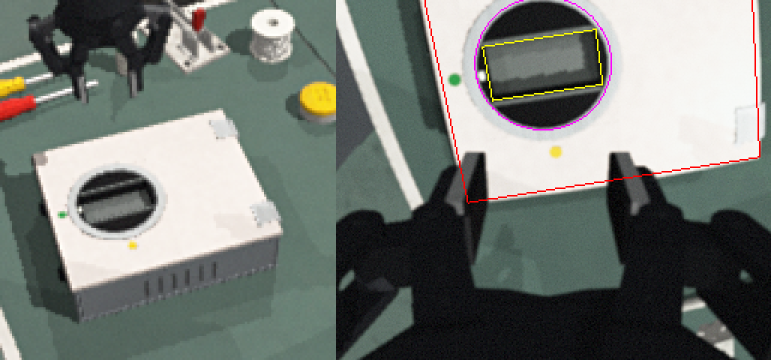

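The panel is flat on its shut outline. The pointer at (482,76) faces the green dot at (455,79), and the slot matches the outline for 1.571 rad. I'm handing the job in.

```bash
python3 -c "
from h import *
print(ticket.sign_off())"
```

```text
the job is handed in; nothing more can be done
None
```

I pushed the panel shut with the open fingertips, pressing until the force rose to 33 N on its stop. I then set the half-open fingers in the fastener slot and turned it clockwise to the hard stop, where the moment jumped to 2.85 N m. After easing back within the play, I withdrew straight up and handed in at about 13.4 s.

The last picture shows the panel level on its predicted shut outline. The pointer is at the green dot, the slot lines up with the locked outline, and the gripper is clear about 17 cm above the panel. The moves never came near the loose tools, but I did not check their positions again afterwards. No check failed or disagreed, except that the play before the stop was a little larger than I expected: about 0.42 rad against 0.27.

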